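Open the squeeze-and-turn valve cap tub

TASK

Open the white tub of valve caps: squeeze the two side tabs of its grey safety cap inwards, and with them squeezed turn the cap counter-clockwise (seen from above) until you feel it come up against its soft end stop, ease it back a touch and lift it off. How far it has to turn differs each time, so go by feel and force neither the turn nor the lift. Set the cap down gently, right way up, inside the steel tray (do not drop it), let go, and leave the gauge, ratchet, socket and crayon where they lie.

Things in the scene. Friction and masses are not known exactly. Their poses are not given: they have to be found in the camera images.
- cap: Grey round safety cap on the tub's neck, 48 mm across, 34 mm high, 85 g. Origin: centre of its underside (rim); z up through the flat top. Flat ribbed tabs stand out on its own +x and -x sides: 18 mm wide (along y), 8 to 34 mm above the origin, with 10 mm wide feet down to the rim; 62 mm across the tabs at rest, 50 mm squeezed fully in. 1.5 mm sideways and 3 mm vertical play on the neck.
- cap_top (a point): Centre of the flat top, 34 mm above the rim. Two lugs inside hold it down until it is turned counter-clockwise 26 to 78 degrees from the start (it varies) against the end stop. It lifts freely from 3 degrees before first touching the stop to 6 degrees past it. It drags if lifted under torque: ease back until that is about gone, no farther, first. Lifting 30 mm brings it clear of the neck.
- tab_a_face (a point): Middle of the outer face of the cap's +x tab, 23 mm above the rim, 31 mm from the axis at rest. Keep fingertips at least 9 mm above the rim: the lock posts are below that. At rest each tab's foot meets a lock post after a few degrees of counter-clockwise turn; squeezed in, the feet pass inside the posts.
- tab_a (a joint): How far the cap's +x tab is pushed in: 0 at rest, 0.006 m fully in. Spring: 2.4 N at rest, 9.6 N fully in.
- tab_b (a joint): The same for the cap's -x tab.
- tub: White plastic tub, 90 mm across, shoulder 80 mm above the counter, in a ring cradle (base 124 mm across, 4 mm thick) bolted to the counter. Origin: centre of its underside, on the counter. x lies along the cap's tabs at the start (to 2 degrees). Two lock posts on the shoulder, 8 mm high, 27.5 to 34.5 mm from the axis. The tub's yaw does not tell where the end stop is.
- mouth (a point): Centre of the top of the tub's neck (30 mm across, 30 mm high), 110 mm above the counter; the seated cap's rim is 28 mm lower. The end stop inside is a spring: from first touch the torque rises by 0.08 N m per degree (4.5 N m/rad), well above the turning friction; 0.2 to 0.4 N m is a clear sign. Over 60 N in all between cap and neck (about 0.5 N m at the stop) breaks it.
- tray: Steel tray fixed to the counter, 130 x 130 mm outside, walls 4 mm thick and 18 mm high, floor about 4 mm above the counter. Origin: centre of its underside.
- gauge: Grey plastic digital pressure gauge with a brass nozzle, 55 x 105 x 24 mm, loose, lying on the counter. Leave it.
- ratchet: Worn steel ratchet handle, 205 mm long along its y, up to 30 mm high, loose. Leave it.
- socket: Chrome socket, 26 mm across, 30 mm high, standing, loose. Leave it.
- crayon: Yellow wax tire crayon, 105 mm long along its x, 13 mm thick, loose. Leave it.
Mind the look-alikes: they are no part of the job. What is shaped like the cap but yellow is not meant.

How it is judged:
On the way, in this order (a step that is already met when the one before it is completed fails the run):
1. both tabs are squeezed in while the cap sits on the neck (value of joint each of tab_a, tab_b above 0.003 m and horizontal distance between cap and tub below 0.006 m and z of cap in the frame of tub below 0.09 m), for 0.2 s.
2. the cap, still on the neck, has been turned by more than 0.3 rad (angle between the x axis of cap and the x axis of tub, either way round above 0.3 rad and horizontal distance between cap and tub below 0.006 m and z of cap in the frame of tub below 0.09 m), for 0.1 s.
3. the cap is lifted clear of the neck (z of cap in the frame of mouth above 0.002 m), for 0.1 s.
At the end, for the whole second after the job is handed in: The cap stands right way up (within 0.1 rad) and at rest on the floor of the tray (its axis within 45 mm of the tray's middle along each side, rim less than 9 mm above the counter), with both tabs sprung back out (x of cap in the frame of tray between -0.045 and 0.045 m and y of cap in the frame of tray between -0.045 and 0.045 m and z of cap in the frame of tray below 0.009 m and angle between cap's own z axis and vertical below 0.1 rad and linear speed of cap below 0.02 m/s and value of joint each of tab_a, tab_b below 0.002 m); the robot touches nothing.
It fails at once if the cap is forced on the neck: more than 60 N between cap and tub (contact force between cap and tub above 60 N).
It fails at once if the cap is pressed into the tray with more than 40 N (contact force between cap and tray above 40 N).
It fails at once if the cap is dropped: let go away from the tub, more than 15 mm above the tray floor (contact force between cap and the fingers below 0.05 N and height (world z) of cap above 0.019 m and horizontal distance between cap and tub above 0.03 m).
It fails at once if the gauge, ratchet, socket or crayon is moved by more than 15 mm (distance of any of gauge, ratchet, socket, crayon from where it was at the start of the episode above 0.015 m).
It also fails if it takes over 72 s, if anything falls off the work surface, if the arm or the gripper's body presses on something with over 40 N, if the wrist force passes 120 N, or if a joint passes its speed limit or range.

ROBOT

A 6-joint arm with a two-finger parallel gripper is mounted at the origin on the work surface. World frame = base frame: x ahead of the robot, y to its left, z up, the work surface at z = 0. Lengths are in m, angles in rad, forces in N, time in s.
With the tool pointing down it reaches from about 0.25 to 0.775 m from the base axis. Payload 4 kg.
Tool frame: the origin (TCP) lies at the very end of the fingers, on their centre line; the grasp point (between the pads) lies 19 mm behind it; z points along the fingers, x is the direction in which the jaws open and shut, and the axes are right-handed (so a half turn about z gives the same grasp; the last joint's range is limited). The gripper opens to 94 mm and grips with 3 to 60 N. Pads are 16 mm wide; open, the fingers measure 119 mm over their backs; the gripper's body (75 mm by 177 mm) begins 78 mm behind the grasp point.
Start: joints at [1.182, 0.087, 1.371, -0, 1.684, -0.103], TCP at [0.155, 0.528, 0.206] pointing down, gripper open.
Joint ranges: [-3.1, 3.1], [-0.76, 2.03], [0.27, 2.55], [-1.08, 4.22], [0.17, 2.65], [-2.57, 2.57]. Speed limits (rad/s): [2.79, 2.79, 3.14, 3.14, 3.14, 3.14].

INTERFACE

Orientations are given as [roll, pitch, yaw] about the fixed x, y, z axes, in that order (R = Rz(yaw) Ry(pitch) Rx(roll)).
In Python, from bench import robot, cams, ticket gives the robot as it stands.
- The arm moves only by the tool jog_arm, never from a script. Its argument "series" is a list of rows, each an object of numbers: "x", "y", "z": the shift along the tool's x, y, z in m; "rx", "ry", "rz": the turn, a rotation vector about the tool's x, y, z in degrees. A call has 1 to 12 rows; each row shifts and turns the pose as measured when the row begins, along the tool's axes as they then stand; what a row does not reach is not made up. A row lasts 1/12 s, in which the tool goes at most 41.7 mm and 7.16 degrees, less where a joint would pass 70% of its speed; a pose out of reach is approached as far as the arm can. A call with a gripper value outside its range is refused whole. "claw" is the opening, from 0 (shut) to 1 (fully open), set as the call begins (left out, the last holds). The fingers move at their own pace and stop on an object; the grip force is fixed at half the most. Time passes only in rows, so rows that do not move let the fingers close. It gives the time, the measured TCP pose, the force and the opening at its end, in the units of the state.
- robot.get_obs(): the state, without advancing time (a new reading comes with each control period).
- cams.snapshot(name): name is "scene" or "top" or "wrist"; returns a dict with "img" (384x512x3 uint8, red, green, blue), "mtx" (3x3 intrinsics, pixels), "origin" and "attitude" of the camera in the world. Camera axes: x right, y down, z forward; pixel columns grow to the right and rows downward; lengths in m; the calibration is good to about 2 mm. A picture is of the moment at which its call begins. There is no depth.
- ticket.close_job(): hands the job in, once; it reports no verdict.
Trained networks look in a picture, given as the dict that the camera call returned (one of the last four; its "shot" number tells which), for a name from the list of things; names that differ only in an ending like _2 or _b are one class to them, and where a whole thing is asked for, a point or a joint stands for the part that bears it (a point fixed in the world has none). Each returns a list of dicts, best first, with "p" (0 to 1); they miss things now and then, are a little off and sometimes report something else, mostly with a low value. They report only what shows in the picture. A call takes as long as a camera call. They do not tell look-alikes from the thing itself.
- cams.look_for(thing, picture): "bbox" ([left, top, width, height] in pixels, round what is visible of it).
The state is a dict: "time": time; "joint_positions": joint angles; "qvel": joint speeds; "joint_torque": joint torques, N m; "tool_pos": TCP position; "ee_rot": TCP orientation; "wrist_force": force on the tool from outside, world axes, zero at the start; "wrist_torque": the same for the moment, N m; "width": finger opening in m.
Only numpy, scipy, OpenCV 4.12 (cv2) and the standard library are available. Lean on these libraries where they do the work, as an engineer would, in place of code of your own. Each camera call takes 0.05 s, during which the arm holds its last target.

## Working session

There is one attempt and no reset: what is moved stays moved. The work goes in short steps, Python scripts to look and compute and a tool call to move; the robot and the scene stay as the last step left them, time stands still between calls to the robot, and variables do not carry over. Pictures are saved under pics/ and viewed, and the job is handed in when it is done.

Besides the shell and the picture viewer there is one more tool, called after ">>>" as name([rows], argument=value, ...), one row to a line, values as JSON. jog_arm: Moves the arm, as the interface text tells. Its arguments: {"type":"object","properties":{"series":{"type":"array","items":{"type":"object","properties":{"x":{"type":"number"},"y":{"type":"number"},"z":{"type":"number"},"rx":{"type":"number"},"ry":{"type":"number"},"rz":{"type":"number"}}}},"claw":{"type":"number"}},"required":["series"]}

```bash
ls; mkdir -p pics
python3 - <<'E'
from bench import robot, cams, ticket
import cv2,pickle
for n in ["scene","top"]:
    s=cams.snapshot(n); cv2.imwrite(f"pics/{n}0.png",s["img"][:,:,::-1]); pickle.dump(s,open(f"{n}0.pkl","wb"))
    print(n,s["mtx"],s["origin"],s["attitude"],s["shot"])
    for t in ["cap","tub","tray","gauge","ratchet","socket","crayon"]:
        print(t,[(d["bbox"],round(d["p"],2)) for d in cams.look_for(t,s)][:3])
print(robot.get_obs())
E
```

```text
pics
scene [[347.46766061   0.         254.82007458]
 [  0.         347.46766061 193.74012479]
 [  0.           0.           1.        ]] [0.91823037 0.40636116 0.58942904] [-2.33137871  0.00678109  2.39541429] 1
cap [([288.4, 194.2, 33.7, 29.4], 0.87), ([340.3, 266.0, 32.7, 36.1], 0.69), ([334.1, 190.5, 22.7, 25.4], 0.62)]
tub [([273.3, 210.5, 56.5, 55.4], 0.57)]
tray [([172.5, 157.9, 70.3, 46.3], 0.77)]
gauge [([139.3, 184.0, 36.0, 37.5], 0.95)]
ratchet [([172.2, 230.4, 61.4, 72.7], 0.58)]
socket [([254.6, 299.1, 13.2, 22.9], 0.55)]
crayon [([245.8, 201.0, 25.6, 19.0], 0.66)]
top [[398.23550712   0.         251.61984009]
 [  0.         398.23550712 191.97119726]
 [  0.           0.           1.        ]] [0.46007306 0.03544988 0.86742182] [-2.99267122 -0.03120383 -1.55651387] 2
cap [([178.1, 201.2, 23.5, 29.6], 0.97), ([113.4, 195.8, 31.4, 29.4], 0.94), ([178.0, 278.6, 31.5, 24.2], 0.67)]
tub [([170.3, 192.7, 55.5, 58.0], 0.72), ([163.4, 128.3, 14.0, 15.5], 0.45)]
tray [([295.8, 175.2, 70.4, 62.8], 0.94)]
gauge [([304.5, 128.1, 62.2, 31.6], 0.74)]
ratchet [([199.0, 120.2, 92.8, 21.6], 0.57)]
socket [([166.8, 129.1, 12.0, 15.6], 0.58)]
crayon [([252.1, 191.4, 6.0, 47.3], 0.78), ([165.6, 127.8, 12.3, 16.0], 0.69)]
{'time': 0.8, 'joint_positions': array([ 1.18192155e+00,  8.71790400e-02,  1.37063328e+00, -8.87103334e-06,
        1.68362016e+00, -1.03087590e-01]), 'qvel': array([ 1.40002173e-04,  1.09430032e-03, -6.94238662e-04,  3.74820014e-05,
       -4.43344525e-04, -1.78939576e-04]), 'joint_torque': array([-1.94155436e-03, -3.39999425e+01, -3.02572560e+01,  7.17203203e-02,
        2.37073837e-02,  8.57420108e-07]), 'tool_pos': array([0.15506669, 0.52772542, 0.20555124]), 'ee_rot': array([ 3.14156740e+00, -1.58420175e-04,  1.28500815e+00]), 'wrist_force': array([-0.0258972 , -0.22613362,  0.01847754]), 'wrist_torque': array([0.01924864, 0.00654069, 0.01338692]), 'width': 0.09375472229516697}
```

Run:
```python
import cv2
a=cv2.imread("pics/top0.png"); b=cv2.imread("pics/scene0.png")
cv2.imwrite("pics/top0c.png",cv2.resize(a[110:320,90:380],None,fx=2.7,fy=2.7,interpolation=cv2.INTER_CUBIC))
cv2.imwrite("pics/scene0c.png",cv2.resize(b[140:340,120:390],None,fx=2.9,fy=2.9,interpolation=cv2.INTER_CUBIC))
```

```text
(no output)
```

View pics/top0c.png

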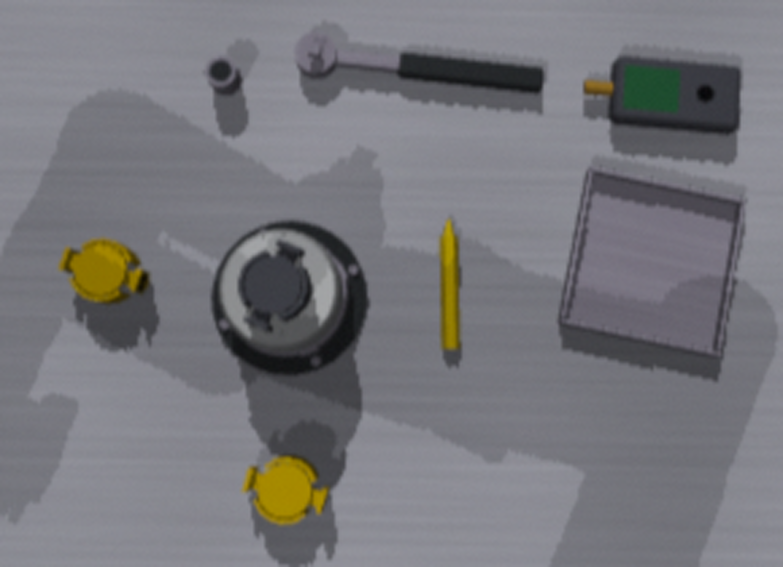

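View pics/scene0c.png

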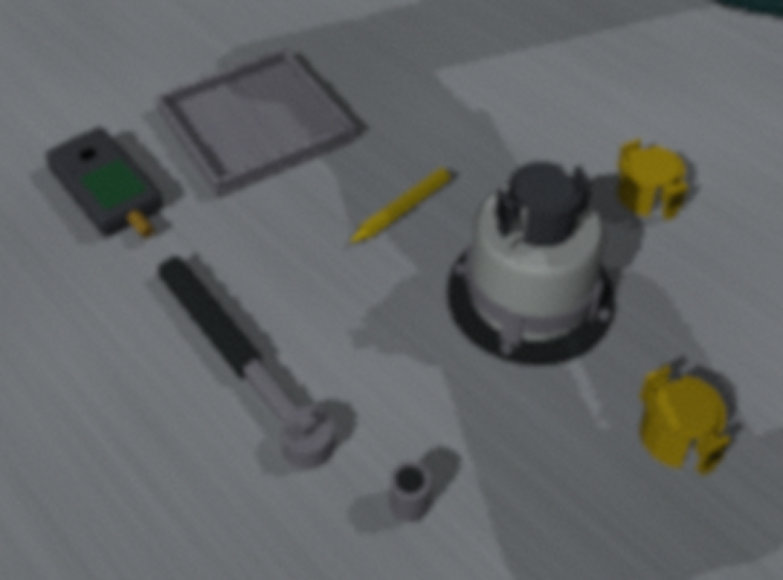

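```bash
cat > h.py <<'E'
import numpy as np,cv2,pickle
from scipy.spatial.transform import Rotation as R
def ray(s,u,v):
    M=s["mtx"]; d=np.array([(u-M[0,2])/M[0,0],(v-M[1,2])/M[1,1],1.])
    return np.array(s["origin"]),R.from_euler("xyz",s["attitude"]).as_matrix()@d
def atz(s,u,v,z):
    o,d=ray(s,u,v); return o+d*(z-o[2])/d[2]
def proj(s,P):
    p=R.from_euler("xyz",s["attitude"]).inv().apply(np.atleast_2d(P)-np.array(s["origin"]))
    q=p@np.array(s["mtx"]).T; return q[:,:2]/q[:,2:]
E
python3 - <<'E'
from h import *
t=pickle.load(open("top0.pkl","rb")); s=pickle.load(open("scene0.pkl","rb"))
T=lambda x,y:(90+x/2.7,110+y/2.7); S=lambda x,y:(120+x/2.9,140+y/2.9)
print("cap top",atz(t,*T(273,285),.116), atz(s,*S(542,180),.116))
print("tabs",atz(t,*T(290,250),.116),atz(t,*T(258,322),.116), atz(s,*S(577,182),.11),atz(s,*S(508,205),.11))
print("tray top", [atz(t,*T(*p),.018)[:2].round(4) for p in [(590,172),(743,202),(720,355),(562,322)]])
print("tray scn", [atz(s,*S(*p),.018)[:2].round(4) for p in [(162,98),(293,54),(368,127),(222,188)]])
print("cradle",atz(t,*T(290,297),.004))
E
```

```text
cap top [0.52612148 0.12695089 0.116     ] [0.52549281 0.12451057 0.116     ]
tabs [0.55091018 0.11598636 0.116     ] [0.50023379 0.13636501 0.116     ] [0.50484937 0.13822148 0.11      ] [0.55434844 0.12102754 0.11      ]
tray top [array([ 0.6306, -0.1129]), array([ 0.6084, -0.2371]), array([ 0.4853, -0.2152]), array([ 0.5093, -0.0898])]
tray scn [array([ 0.61  , -0.2288]), array([ 0.4869, -0.199 ]), array([ 0.5035, -0.0766]), array([ 0.6369, -0.1021])]
cradle [0.52657437 0.12668684 0.004     ]
```

The candidates in the top picture are the grey cap on the tub at px (191,216), and two yellow caps at (129,210) and (194,291). The grey one sitting on the white tub fits the description. I'll confirm it in an enlarged wrist crop from above.

>>> jog_arm([
  {"rz":7},
  {"rz":7},
  {"rz":7},
  {"rz":7},
  {"rz":7},
  {"rz":7},
  {"rz":7},
  {"rz":7},
  {"rz":7},
  {"rz":7},
  {"rz":7},
  {"rz":7},
])

```text
invalid input
```

>>> jog_arm([
  {"x":0,"y":0,"z":0,"rx":0,"ry":0,"rz":7},
], claw=1)

```text
time: 0.88
tool_pos: [0.1551, 0.5277, 0.2056]
ee_rot: [-3.142, -0.0, 1.161]
wrist_force: [0.6, -0.0, -0.4]
width: 0.0939
```

>>> jog_arm([
  {"x":0,"y":0,"z":0,"rx":0,"ry":0,"rz":7},
  {"x":0,"y":0,"z":0,"rx":0,"ry":0,"rz":7},
  {"x":0,"y":0,"z":0,"rx":0,"ry":0,"rz":7},
  {"x":0,"y":0,"z":0,"rx":0,"ry":0,"rz":7},
  {"x":0,"y":0,"z":0,"rx":0,"ry":0,"rz":7},
  {"x":0,"y":0,"z":0,"rx":0,"ry":0,"rz":7},
  {"x":0,"y":0,"z":0,"rx":0,"ry":0,"rz":7},
  {"x":0,"y":0,"z":0,"rx":0,"ry":0,"rz":7},
  {"x":0,"y":0,"z":0,"rx":0,"ry":0,"rz":7},
  {"x":0,"y":0,"z":0,"rx":0,"ry":0,"rz":7},
  {"x":0,"y":0,"z":0,"rx":0,"ry":0,"rz":7},
  {"x":0,"y":0,"z":0,"rx":0,"ry":0,"rz":7},
])

```text
time: 1.88
tool_pos: [0.155, 0.5277, 0.2058]
ee_rot: [-3.141, 0.0, -0.342]
wrist_force: [-0.4, -0.5, -0.5]
width: 0.094
```

>>> jog_arm([
  {"x":0.036,"y":0.019,"z":-0.004,"rz":0.2},
  {"x":0.036,"y":0.019,"z":-0.004,"rz":0.2},
  {"x":0.036,"y":0.019,"z":-0.004,"rz":0.2},
  {"x":0.036,"y":0.019,"z":-0.004,"rz":0.2},
  {"x":0.036,"y":0.019,"z":-0.004,"rz":0.2},
  {"x":0.036,"y":0.019,"z":-0.004,"rz":0.2},
  {"x":0.036,"y":0.019,"z":-0.004,"rz":0.2},
  {"x":0.036,"y":0.019,"z":-0.004,"rz":0.2},
  {"x":0.036,"y":0.019,"z":-0.004,"rz":0.2},
  {"x":0.036,"y":0.019,"z":-0.004,"rz":0.2},
  {"x":0.036,"y":0.019,"z":-0.004,"rz":0.2},
  {"x":0.036,"y":0.019,"z":-0.004,"rz":0.2},
])

```text
invalid input
```

Run:
```python
from bench import cams,robot
import pickle,cv2
s=cams.snapshot("wrist"); pickle.dump(s,open("w1.pkl","wb")); cv2.imwrite("pics/w1.png",s["img"][:,:,::-1]); print(s["mtx"],s["origin"],s["attitude"]); o=robot.get_obs();print(o["tool_pos"],o["ee_rot"],o["time"])
```

```text
[[306.93554283   0.         261.11272678]
 [  0.         306.93554283 192.04157805]
 [  0.           0.           1.        ]] [0.17692521 0.59094077 0.38385348] [ 2.90769238e+00 -3.54003278e-04 -3.42760668e-01]
[0.15508063 0.52771817 0.20576586] [-3.14113476e+00 -1.54885696e-05 -3.46359115e-01] 1.9333
```

View pics/w1.png

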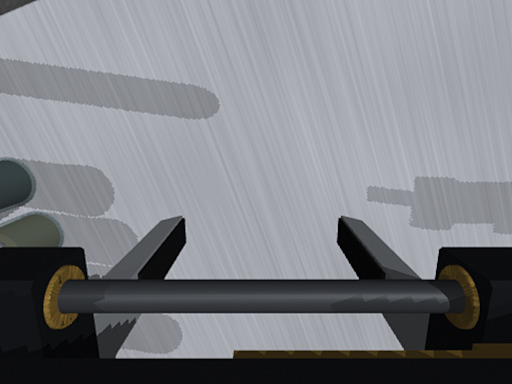

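>>> jog_arm([
  {"x":0.0346,"y":0.0215,"z":-0.003,"rx":0,"ry":0,"rz":0},
  {"x":0.0346,"y":0.0215,"z":-0.003,"rx":0,"ry":0,"rz":0},
  {"x":0.0346,"y":0.0215,"z":-0.003,"rx":0,"ry":0,"rz":0},
  {"x":0.0346,"y":0.0215,"z":-0.003,"rx":0,"ry":0,"rz":0},
  {"x":0.0346,"y":0.0215,"z":-0.003,"rx":0,"ry":0,"rz":0},
  {"x":0.0346,"y":0.0215,"z":-0.003,"rx":0,"ry":0,"rz":0},
  {"x":0.0346,"y":0.0215,"z":-0.003,"rx":0,"ry":0,"rz":0},
  {"x":0.0346,"y":0.0215,"z":-0.003,"rx":0,"ry":0,"rz":0},
  {"x":0.0346,"y":0.0215,"z":-0.003,"rx":0,"ry":0,"rz":0},
  {"x":0.0346,"y":0.0215,"z":-0.003,"rx":0,"ry":0,"rz":0},
  {"x":0.0346,"y":0.0215,"z":-0.003,"rx":0,"ry":0,"rz":0},
  {"x":0.0346,"y":0.0215,"z":-0.003,"rx":0,"ry":0,"rz":0},
])

```text
time: 2.93
tool_pos: [0.4678, 0.1455, 0.2415]
ee_rot: [-3.138, -0.002, -0.295]
wrist_force: [1.1, 0.6, 0.7]
width: 0.0941
```

>>> jog_arm([
  {"x":0.029,"y":0.026,"z":0,"rx":0,"ry":0,"rz":0},
  {"x":0.029,"y":0.026,"z":0,"rx":0,"ry":0,"rz":0},
  {"x":0,"y":0,"z":0,"rx":0,"ry":0,"rz":5},
  {"x":0,"y":0,"z":0,"rx":0,"ry":0,"rz":0},
])

```text
time: 3.27
tool_pos: [0.5144, 0.0676, 0.2415]
ee_rot: [-3.138, -0.005, -0.385]
wrist_force: [0.3, 0.3, -0.2]
width: 0.0938
```

Run:
```python
from bench import cams,robot
import pickle,cv2
s=cams.snapshot("wrist"); pickle.dump(s,open("w2.pkl","wb")); cv2.imwrite("pics/w2.png",s["img"][:,:,::-1]); print(s["origin"],s["attitude"]); o=robot.get_obs();print(o["tool_pos"],o["ee_rot"],o["time"])
from h import *
u,v=proj(s,[0.526,0.126,.116])[0]; print(u,v)
c=s["img"][:,:,::-1][int(v)-75:int(v)+75,int(u)-100:int(u)+100]
cv2.imwrite("pics/w2c.png",cv2.resize(c,None,fx=4,fy=4,interpolation=cv2.INTER_CUBIC)); print(int(u)-100,int(v)-75)
```

```text
[0.53806036 0.12963462 0.4197486 ] [ 2.91036725 -0.0052069  -0.3856496 ]
[0.51434264 0.06757461 0.24126649] [-3.13948708 -0.00515975 -0.38231001] 3.3167
249.35963295496936 128.15796225893132
149 53
```

View pics/w2.png

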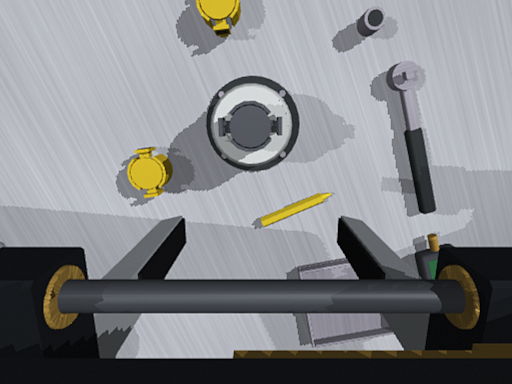

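View pics/w2c.png

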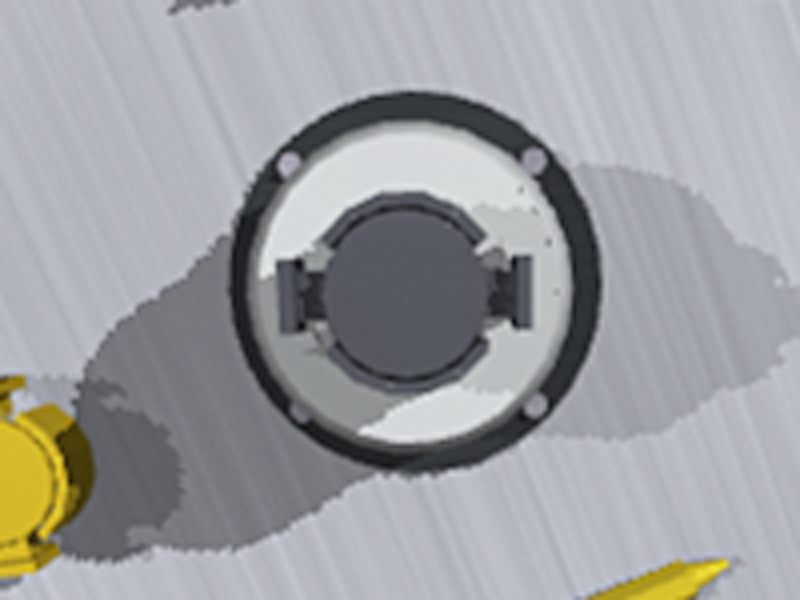

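Run:
```python
from h import *
w=pickle.load(open("w2.pkl","rb"))
f=lambda x,y,z:atz(w,149+x/4,53+y/4,z)
print(f(406,292,.116),f(416,282.5,.004))
a,b=f(281,297,.114),f(532,291,.114);print(a,b,(a+b)/2,np.linalg.norm(a-b),np.degrees(np.arctan2(b[1]-a[1],b[0]-a[0])))
# tub edge, circle-fit cap disc
g=w["img"]
print("screws")
c=[f(x,y,.004) for x,y in [(289,162),(533,160),(536,404),(301,412)]];print(np.mean(c,0))
```

```text
[0.52780779 0.1274727  0.116     ] [0.52826643 0.12826767 0.004     ]
[0.49908004 0.13781203 0.114     ] [0.55625928 0.11613407 0.114     ] [0.52766966 0.12697305 0.114     ] 0.0611506279040069 -20.76287163925283
screws
[0.527321   0.12698513 0.004     ]
```

>>> jog_arm([
  {"x":0,"y":0,"z":0,"rx":-0.1,"ry":-0.3,"rz":-1.2},
  {"x":-0.0044,"y":-0.03,"z":0.02,"rx":0,"ry":0,"rz":0},
  {"x":-0.0044,"y":-0.03,"z":0.02,"rx":0,"ry":0,"rz":0},
  {"x":0,"y":0,"z":0.02,"rx":0,"ry":0,"rz":0},
  {"x":0,"y":0,"z":0,"rx":0,"ry":0,"rz":0},
  {"x":0,"y":0,"z":0,"rx":0,"ry":0,"rz":0},
])

```text
time: 3.82
tool_pos: [0.526, 0.1341, 0.1825]
ee_rot: [-3.139, -0.004, -0.334]
wrist_force: [-0.3, -0.5, 0.4]
width: 0.0938
```

Run:
```python
from bench import cams,robot
from h import *
s=cams.snapshot("wrist"); pickle.dump(s,open("w3.pkl","wb")); o=robot.get_obs();print(o["tool_pos"],o["ee_rot"],o["time"])
u,v=proj(s,[0.5275,0.127,.116])[0]; print(u,v, proj(s,o["tool_pos"]))
c=s["img"][:,:,::-1][int(v)-100:int(v)+100,int(u)-130:int(u)+130]
cv2.imwrite("pics/w3c.png",cv2.resize(c,None,fx=3,fy=3,interpolation=cv2.INTER_CUBIC)); print(int(u)-130,int(v)-100)
```

```text
[0.52572749 0.13386853 0.18223096] [-3.13885935e+00 -3.06408681e-03 -3.34549332e-01] 3.8667
265.94024443081986 209.62877131755099 [[261.71166704 231.07083295]]
135 109
```

View pics/w3c.png

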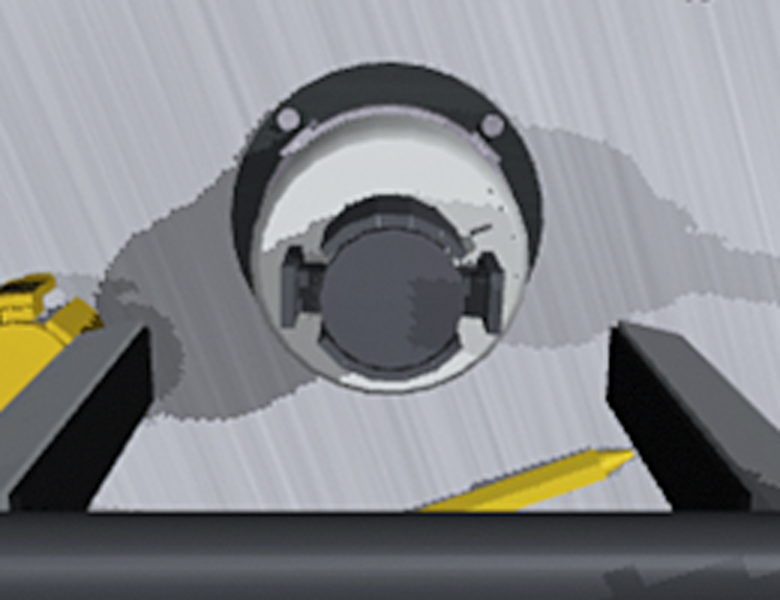

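>>> jog_arm([
  {"x":0.002,"y":0.003,"z":0.01,"rx":-0.1,"ry":-0.1,"rz":0.8},
  {"x":0.002,"y":0.003,"z":0.01,"rx":-0.1,"ry":-0.1,"rz":0.7},
  {"x":0,"y":0,"z":0.01,"rx":0,"ry":0,"rz":0},
  {"x":0,"y":0,"z":0.01,"rx":0,"ry":0,"rz":0},
  {"x":0,"y":0,"z":0.005,"rx":0,"ry":0,"rz":0},
  {"x":0,"y":0,"z":0,"rx":0,"ry":0,"rz":0},
  {"x":0,"y":0,"z":0,"rx":0,"ry":0,"rz":0},
])

```text
time: 4.45
tool_pos: [0.5291, 0.1248, 0.1371]
ee_rot: [-3.14, -0.005, -0.363]
wrist_force: [0.1, -0.2, 0.3]
width: 0.094
```

Run:
```python
from bench import cams,robot
from h import *
s=cams.snapshot("wrist"); pickle.dump(s,open("w4.pkl","wb")); o=robot.get_obs();print(o["tool_pos"],o["ee_rot"],o["time"])
u,v=proj(s,[0.5275,0.127,.116])[0]; print(u,v, proj(s,o["tool_pos"]))
c=s["img"][:,:,::-1][int(v)-100:int(v)+100,int(u)-130:int(u)+130]
cv2.imwrite("pics/w4c.png",cv2.resize(c,None,fx=3,fy=3,interpolation=cv2.INTER_CUBIC)); print(int(u)-130,int(v)-100)
```

```text
[0.52902162 0.1247883  0.13712351] [-3.14018539 -0.00525923 -0.36258901] 4.5
258.4145918433242 217.6480205279368 [[261.91684352 230.72633507]]
128 117
```

View pics/w4c.png

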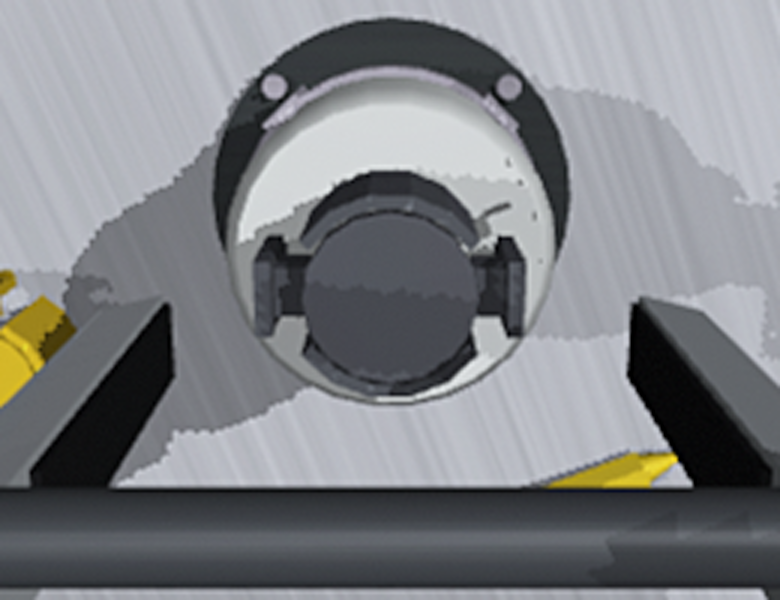

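>>> jog_arm([
  {"x":-0.002,"y":-0.0012,"z":0.008,"rx":0,"ry":-0.3,"rz":0},
  {"x":0,"y":0,"z":0.008,"rx":0,"ry":0,"rz":0},
  {"x":0,"y":0,"z":0.008,"rx":0,"ry":0,"rz":0},
  {"x":0,"y":0,"z":0.006,"rx":0,"ry":0,"rz":0},
  {"x":0,"y":0,"z":0.003,"rx":0,"ry":0,"rz":0},
  {"x":0,"y":0,"z":0,"rx":0,"ry":0,"rz":0},
  {"x":0,"y":0,"z":0,"rx":0,"ry":0,"rz":0},
])

```text
time: 5.08
tool_pos: [0.5279, 0.127, 0.1011]
ee_rot: [-3.14, -0.0, -0.362]
wrist_force: [0.1, -0.2, -0.8]
width: 0.0942
```

>>> jog_arm([
  {"x":0,"y":0,"z":0.004,"rx":0,"ry":0,"rz":0},
  {"x":0,"y":0,"z":0.0015,"rx":0,"ry":0,"rz":0},
  {"x":0,"y":0,"z":0,"rx":0,"ry":0,"rz":0},
  {"x":0,"y":0,"z":0,"rx":0,"ry":0,"rz":0},
])

```text
time: 5.42
tool_pos: [0.5284, 0.1272, 0.0957]
ee_rot: [-3.139, -0.001, -0.362]
wrist_force: [-0.3, -0.5, 0.1]
width: 0.0942
```

>>> jog_arm([
  {"x":0,"y":0,"z":0,"rx":0,"ry":0,"rz":0},
  {"x":0,"y":0,"z":0,"rx":0,"ry":0,"rz":0},
  {"x":0,"y":0,"z":0,"rx":0,"ry":0,"rz":0},
  {"x":0,"y":0,"z":0,"rx":0,"ry":0,"rz":0},
], claw=0)

```text
time: 5.75
tool_pos: [0.5289, 0.1272, 0.0965]
ee_rot: [-3.138, -0.003, -0.362]
wrist_force: [-0.4, 0.0, 0.8]
width: 0.071
```

>>> jog_arm([
  {"x":0,"y":0,"z":0,"rx":0,"ry":0,"rz":0},
  {"x":0,"y":0,"z":0,"rx":0,"ry":0,"rz":0},
  {"x":0,"y":0,"z":0,"rx":0,"ry":0,"rz":0},
  {"x":0,"y":0,"z":0,"rx":0,"ry":0,"rz":0},
])

```text
time: 6.08
tool_pos: [0.5285, 0.1275, 0.097]
ee_rot: [-3.138, -0.002, -0.362]
wrist_force: [-1.7, -0.5, 2.0]
width: 0.0493
```

>>> jog_arm([
  {"x":0,"y":0,"z":0,"rx":0,"ry":0,"rz":0},
  {"x":0,"y":0,"z":0,"rx":0,"ry":0,"rz":0},
  {"x":0,"y":0,"z":0,"rx":0,"ry":0,"rz":0},
])

```text
time: 6.33
tool_pos: [0.5284, 0.1275, 0.097]
ee_rot: [-3.138, -0.002, -0.362]
wrist_force: [-1.3, 0.6, 0.2]
width: 0.0485
```

```bash
cat > st.py <<'E'
from bench import robot
import numpy as np
o=robot.get_obs(); np.set_printoptions(precision=4,suppress=True)
print(o["time"],o["tool_pos"],"yaw",np.degrees(o["ee_rot"][2]),"F",o["wrist_force"],"T",o["wrist_torque"],"w",o["width"],"j6",o["joint_positions"][5],o["joint_torque"][5],o["ee_rot"][:2])
E
python3 st.py
```

```text
6.3333 [0.5284 0.1275 0.097 ] yaw -20.739759905695472 F [-1.3354  0.5945  0.1574] T [-0.0174  0.1485 -0.0175] w 0.04853597326424606 j6 0.492832602898652 -0.0017467696306994185 [-3.138  -0.0022]
```

>>> jog_arm([
  {"x":0,"y":0,"z":0,"rx":0,"ry":0,"rz":-2},
  {"x":0,"y":0,"z":0,"rx":0,"ry":0,"rz":-2},
  {"x":0,"y":0,"z":0,"rx":0,"ry":0,"rz":-2},
  {"x":0,"y":0,"z":0,"rx":0,"ry":0,"rz":-2},
])

```text
time: 6.67
tool_pos: [0.5284, 0.1274, 0.097]
ee_rot: [-3.138, -0.003, -0.217]
wrist_force: [-0.1, 0.3, 0.1]
width: 0.0492
```

```bash
python3 st.py
```

```text
6.6667 [0.5284 0.1274 0.097 ] yaw -12.4201866970116 F [-0.0592  0.2749  0.0549] T [-0.0174  0.1647 -0.021 ] w 0.04919117590293006 j6 0.34755708441513367 0.3521045297384262 [-3.1385 -0.0027]
```

>>> jog_arm([
  {"x":0,"y":0,"z":0,"rx":0,"ry":0,"rz":-2},
  {"x":0,"y":0,"z":0,"rx":0,"ry":0,"rz":-2},
  {"x":0,"y":0,"z":0,"rx":0,"ry":0,"rz":-2},
  {"x":0,"y":0,"z":0,"rx":0,"ry":0,"rz":-2},
  {"x":0,"y":0,"z":0,"rx":0,"ry":0,"rz":-2},
])

```text
time: 7.08
tool_pos: [0.5286, 0.1277, 0.097]
ee_rot: [-3.138, -0.003, -0.033]
wrist_force: [-1.2, 0.5, 0.0]
width: 0.049
```

```bash
python3 st.py
```

```text
7.0833 [0.5286 0.1277 0.097 ] yaw -1.9124281931586387 F [-1.1677  0.4983  0.0253] T [ 0.0194  0.159  -0.0008] w 0.04898075879286114 j6 0.16411522108082083 0.3473632223904133 [-3.1383 -0.0034]
```

>>> jog_arm([
  {"x":0,"y":0,"z":0,"rx":0,"ry":0,"rz":-1},
  {"x":0,"y":0,"z":0,"rx":0,"ry":0,"rz":-1},
  {"x":0,"y":0,"z":0,"rx":0,"ry":0,"rz":-1},
])

```text
time: 7.33
tool_pos: [0.5286, 0.1278, 0.097]
ee_rot: [-3.138, -0.004, 0.022]
wrist_force: [-0.5, 0.6, 0.3]
width: 0.0487
```

```bash
python3 st.py
```

```text
7.3333 [0.5286 0.1278 0.097 ] yaw 1.2833106227635664 F [-0.455   0.5877  0.3194] T [ 0.0029  0.1442 -0.0337] w 0.04873927414660166 j6 0.10839052286661044 0.16597755253314972 [-3.1383 -0.0036]
```

>>> jog_arm([
  {"x":0,"y":0,"z":0,"rx":0,"ry":0,"rz":-1},
  {"x":0,"y":0,"z":0,"rx":0,"ry":0,"rz":-1},
  {"x":0,"y":0,"z":0,"rx":0,"ry":0,"rz":-1},
])

```text
time: 7.58
tool_pos: [0.5285, 0.1279, 0.097]
ee_rot: [-3.138, -0.004, 0.079]
wrist_force: [-1.1, 0.7, 1.0]
width: 0.0487
```

```bash
python3 st.py
python3 - <<'E'
from bench import cams
import cv2
s=cams.snapshot("top"); cv2.imwrite("pics/t5.png",cv2.resize(s["img"][170:260,130:250,::-1],None,fx=5,fy=5,interpolation=cv2.INTER_CUBIC))
s=cams.snapshot("wrist"); cv2.imwrite("pics/w5.png",cv2.resize(s["img"][130:280,150:370,::-1],None,fx=3,fy=3,interpolation=cv2.INTER_CUBIC))
E
```

```text
7.5833 [0.5285 0.1279 0.097 ] yaw 4.544459884725744 F [-1.0807  0.7164  1.003 ] T [ 0.0207  0.1658 -0.0122] w 0.04872105176090905 j6 0.051477299289895355 0.17460561823099852 [-3.1383 -0.0036]
```

View pics/w5.png

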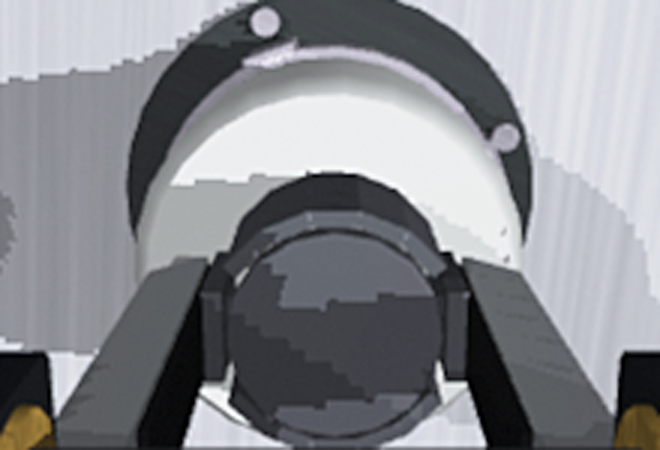

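The cap follows the gripper: its tabs lie flat between the pads at crop (212,335) and (455,335). I'll keep turning by feel.

>>> jog_arm([
  {"x":0,"y":0,"z":0,"rx":0,"ry":0,"rz":-1},
  {"x":0,"y":0,"z":0,"rx":0,"ry":0,"rz":-1},
  {"x":0,"y":0,"z":0,"rx":0,"ry":0,"rz":-1},
])

```text
time: 7.93
tool_pos: [0.5285, 0.1279, 0.097]
ee_rot: [-3.138, -0.004, 0.135]
wrist_force: [-0.5, 0.7, 0.4]
width: 0.0485
```

```bash
python3 st.py
```

```text
7.9333 [0.5285 0.1279 0.097 ] yaw 7.726150489072909 F [-0.5094  0.7471  0.4019] T [-0.0088  0.2035 -0.0355] w 0.04850308302016153 j6 -0.004045977303100833 0.18234817776829004 [-3.1385 -0.0037]
```

>>> jog_arm([
  {"x":0,"y":0,"z":0,"rx":0,"ry":0,"rz":-1},
  {"x":0,"y":0,"z":0,"rx":0,"ry":0,"rz":-1},
])

```text
time: 8.1
tool_pos: [0.5285, 0.1279, 0.097]
ee_rot: [-3.139, -0.004, 0.174]
wrist_force: [-1.9, 0.0, 0.5]
width: 0.049
```

```bash
python3 st.py
```

```text
8.1 [0.5285 0.1279 0.097 ] yaw 9.943129395697158 F [-1.8649  0.022   0.4832] T [-0.0011  0.1285 -0.0286] w 0.04903724639542642 j6 -0.04272631980882974 0.1764459488913417 [-3.1385 -0.0038]
```

>>> jog_arm([
  {"x":0,"y":0,"z":0,"rx":0,"ry":0,"rz":-1},
  {"x":0,"y":0,"z":0,"rx":0,"ry":0,"rz":-1},
  {"x":0,"y":0,"z":0,"rx":0,"ry":0,"rz":-1},
])

```text
time: 8.35
tool_pos: [0.5284, 0.128, 0.097]
ee_rot: [-3.139, -0.004, 0.232]
wrist_force: [-1.7, -0.2, 0.8]
width: 0.0487
```

```bash
python3 st.py
```

```text
8.35 [0.5284 0.128  0.097 ] yaw 13.277412188862936 F [-1.6895 -0.2205  0.7759] T [ 0.0466  0.2077 -0.0225] w 0.04865531236974978 j6 -0.10088625529237985 0.1744493655860424 [-3.1386 -0.004 ]
```

>>> jog_arm([
  {"x":0,"y":0,"z":0,"rx":0,"ry":0,"rz":-1},
  {"x":0,"y":0,"z":0,"rx":0,"ry":0,"rz":-1},
  {"x":0,"y":0,"z":0,"rx":0,"ry":0,"rz":-1},
])

```text
time: 8.6
tool_pos: [0.5284, 0.1281, 0.097]
ee_rot: [-3.139, -0.004, 0.29]
wrist_force: [-0.2, 0.4, -0.3]
width: 0.0489
```

```bash
python3 st.py
```

```text
8.6 [0.5284 0.1281 0.097 ] yaw 16.609884872243263 F [-0.2299  0.4272 -0.3291] T [0.0533 0.2331 0.0411] w 0.04889193545502122 j6 -0.1590355526512354 0.17242556903511286 [-3.1386 -0.0041]
```

>>> jog_arm([
  {"x":0,"y":0,"z":0,"rx":0,"ry":0,"rz":-1},
  {"x":0,"y":0,"z":0,"rx":0,"ry":0,"rz":-1},
  {"x":0,"y":0,"z":0,"rx":0,"ry":0,"rz":-1},
])

```text
time: 8.85
tool_pos: [0.5284, 0.1282, 0.097]
ee_rot: [-3.139, -0.004, 0.348]
wrist_force: [-0.3, 0.4, 0.9]
width: 0.0489
```

```bash
python3 st.py
```

```text
8.85 [0.5284 0.1282 0.097 ] yaw 19.947028628686756 F [-0.2683  0.3827  0.8636] T [ 0.0347  0.2309 -0.0479] w 0.048873236271289124 j6 -0.21721069292939557 0.17271583434194326 [-3.1387 -0.0042]
```

>>> jog_arm([
  {"x":0,"y":0,"z":0,"rx":0,"ry":0,"rz":-1},
  {"x":0,"y":0,"z":0,"rx":0,"ry":0,"rz":-1},
  {"x":0,"y":0,"z":0,"rx":0,"ry":0,"rz":-1},
])

```text
time: 9.1
tool_pos: [0.5283, 0.1282, 0.097]
ee_rot: [-3.139, -0.004, 0.406]
wrist_force: [-0.7, 1.1, 1.3]
width: 0.0487
```

```bash
python3 st.py
```

```text
9.1 [0.5283 0.1282 0.097 ] yaw 23.280933396372152 F [-0.6931  1.0659  1.2608] T [ 0.0232  0.1939 -0.0519] w 0.048747433033059624 j6 -0.2754328228805765 0.17260568216443062 [-3.1389 -0.0044]
```

>>> jog_arm([
  {"x":0,"y":0,"z":0,"rx":0,"ry":0,"rz":-1},
  {"x":0,"y":0,"z":0,"rx":0,"ry":0,"rz":-1},
  {"x":0,"y":0,"z":0,"rx":0,"ry":0,"rz":-1},
])

```text
time: 9.35
tool_pos: [0.5283, 0.1282, 0.097]
ee_rot: [-3.139, -0.004, 0.464]
wrist_force: [-0.5, -0.0, -0.3]
width: 0.0487
```

```bash
python3 st.py
```

```text
9.35 [0.5283 0.1282 0.097 ] yaw 26.613073618180177 F [-0.4832 -0.0179 -0.2555] T [ 0.0412  0.1968 -0.0244] w 0.048701691174437754 j6 -0.3335796615473253 0.17010244075208902 [-3.1391 -0.0044]
```

>>> jog_arm([
  {"x":0,"y":0,"z":0,"rx":0,"ry":0,"rz":-1},
  {"x":0,"y":0,"z":0,"rx":0,"ry":0,"rz":-1},
  {"x":0,"y":0,"z":0,"rx":0,"ry":0,"rz":-1},
])

```text
time: 9.6
tool_pos: [0.5282, 0.1282, 0.097]
ee_rot: [-3.139, -0.004, 0.523]
wrist_force: [-1.2, 0.9, 0.3]
width: 0.0488
```

```bash
python3 st.py
```

```text
9.6 [0.5282 0.1282 0.097 ] yaw 29.945526721579107 F [-1.1758  0.9252  0.2547] T [ 0.0886  0.1987 -0.0065] w 0.048830600992005896 j6 -0.3917166319369072 0.16989313066005707 [-3.1393 -0.0045]
```

>>> jog_arm([
  {"x":0,"y":0,"z":0,"rx":0,"ry":0,"rz":-1},
  {"x":0,"y":0,"z":0,"rx":0,"ry":0,"rz":-1},
  {"x":0,"y":0,"z":0,"rx":0,"ry":0,"rz":-1},
])

```text
time: 9.85
tool_pos: [0.5282, 0.1282, 0.097]
ee_rot: [-3.14, -0.005, 0.581]
wrist_force: [-1.1, 0.7, 0.3]
width: 0.0489
```

```bash
python3 st.py
```

```text
9.85 [0.5282 0.1282 0.097 ] yaw 33.28188890576377 F [-1.0939  0.7406  0.3029] T [0.0637 0.1771 0.019 ] w 0.04890038923144551 j6 -0.44992533456205813 0.17072905786335468 [-3.1395 -0.0046]
```

>>> jog_arm([
  {"x":0,"y":0,"z":0,"rx":0,"ry":0,"rz":-1},
  {"x":0,"y":0,"z":0,"rx":0,"ry":0,"rz":-1},
  {"x":0,"y":0,"z":0,"rx":0,"ry":0,"rz":-1},
])

```text
time: 10.1
tool_pos: [0.5282, 0.1282, 0.097]
ee_rot: [-3.14, -0.005, 0.639]
wrist_force: [-0.8, 0.9, 0.3]
width: 0.0489
```

```bash
python3 st.py
```

```text
10.1 [0.5282 0.1282 0.097 ] yaw 36.61610966800861 F [-0.8241  0.9101  0.2906] T [0.0339 0.2236 0.0239] w 0.04894007953498675 j6 -0.5081014814797877 0.1706201210618019 [-3.1398 -0.0047]
```

>>> jog_arm([
  {"x":0,"y":0,"z":0,"rx":0,"ry":0,"rz":-1},
  {"x":0,"y":0,"z":0,"rx":0,"ry":0,"rz":-1},
  {"x":0,"y":0,"z":0,"rx":0,"ry":0,"rz":-1},
])

```text
time: 10.35
tool_pos: [0.5282, 0.1282, 0.097]
ee_rot: [-3.14, -0.005, 0.697]
wrist_force: [-0.9, 1.2, 0.4]
width: 0.0487
```

```bash
python3 st.py
```

```text
10.35 [0.5282 0.1282 0.097 ] yaw 39.94463070127369 F [-0.9461  1.1746  0.4006] T [ 0.0643  0.2379 -0.0478] w 0.048709450464934065 j6 -0.5662479204718452 0.16882063820958138 [-3.1401 -0.0048]
```

>>> jog_arm([
  {"x":0,"y":0,"z":0,"rx":0,"ry":0,"rz":-1},
  {"x":0,"y":0,"z":0,"rx":0,"ry":0,"rz":-1},
  {"x":0,"y":0,"z":0,"rx":0,"ry":0,"rz":-1},
])

```text
time: 10.6
tool_pos: [0.5282, 0.1281, 0.097]
ee_rot: [-3.14, -0.005, 0.755]
wrist_force: [-0.5, -0.3, 0.4]
width: 0.0489
```

```bash
python3 st.py
```

```text
10.6 [0.5282 0.1281 0.097 ] yaw 43.277615582824815 F [-0.4706 -0.3361  0.3874] T [-0.0115  0.2345 -0.0014] w 0.04891900417059016 j6 -0.6244429860171049 0.1699878741055727 [-3.1405 -0.0048]
```

>>> jog_arm([
  {"x":0,"y":0,"z":0,"rx":0,"ry":0,"rz":-1},
  {"x":0,"y":0,"z":0,"rx":0,"ry":0,"rz":-1},
  {"x":0,"y":0,"z":0,"rx":0,"ry":0,"rz":-1},
])

```text
time: 10.85
tool_pos: [0.5282, 0.1281, 0.097]
ee_rot: [-3.141, -0.005, 0.814]
wrist_force: [-0.3, 0.7, 1.3]
width: 0.0489
```

```bash
python3 st.py
```

```text
10.85 [0.5282 0.1281 0.097 ] yaw 46.61025652867494 F [-0.2988  0.7252  1.2734] T [0.0473 0.2207 0.0143] w 0.048895242107645336 j6 -0.6826089806310079 0.1715296832844615 [-3.1408 -0.0048]
```

>>> jog_arm([
  {"x":0,"y":0,"z":0,"rx":0,"ry":0,"rz":-1},
  {"x":0,"y":0,"z":0,"rx":0,"ry":0,"rz":-1},
  {"x":0,"y":0,"z":0,"rx":0,"ry":0,"rz":-1},
])

```text
time: 11.1
tool_pos: [0.5283, 0.1281, 0.097]
ee_rot: [-3.141, -0.005, 0.872]
wrist_force: [-0.7, 0.3, 1.5]
width: 0.0487
```

```bash
python3 st.py
```

```text
11.1 [0.5283 0.1281 0.097 ] yaw 49.94501575687187 F [-0.6845  0.262   1.5015] T [ 0.1329  0.1678 -0.0386] w 0.048718019132985395 j6 -0.7408271309583224 0.1709830155596137 [-3.1413 -0.0049]
```

Run:
```python
from bench import cams
import cv2
s=cams.snapshot("wrist"); cv2.imwrite("pics/w6.png",cv2.resize(s["img"][130:280,150:370,::-1],None,fx=3,fy=3,interpolation=cv2.INTER_CUBIC))
```

```text
(no output)
```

View pics/w6.png

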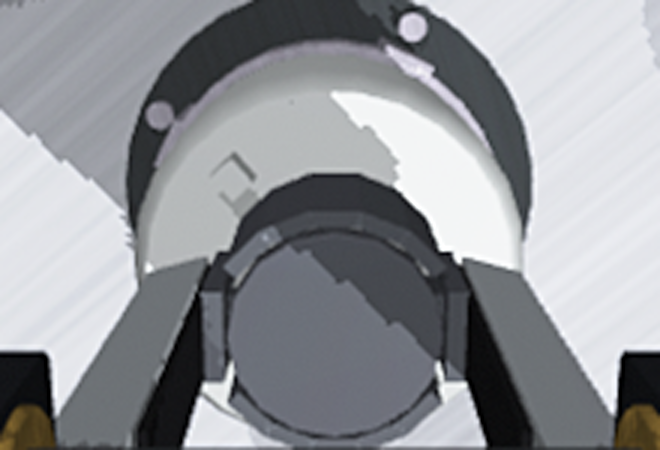

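>>> jog_arm([
  {"x":0,"y":0,"z":0,"rx":0,"ry":0,"rz":-1},
  {"x":0,"y":0,"z":0,"rx":0,"ry":0,"rz":-1},
])

```text
time: 11.32
tool_pos: [0.5284, 0.128, 0.097]
ee_rot: [3.142, -0.005, 0.91]
wrist_force: [-1.2, -0.1, 1.2]
width: 0.0489
```

```bash
python3 st.py
```

```text
11.3167 [0.5284 0.128  0.097 ] yaw 52.13903404023603 F [-1.2366 -0.1102  1.1966] T [ 0.027   0.1453 -0.0071] w 0.048916001165973604 j6 -0.7791626426683155 0.1697139535099268 [ 3.1416 -0.0049]
```

The cap still follows: its tabs are at crop (212,335) and (455,335), and a lock post on the tub shows uncovered at (237,172). I'll continue.

>>> jog_arm([
  {"x":0,"y":0,"z":0,"rx":0,"ry":0,"rz":-1},
  {"x":0,"y":0,"z":0,"rx":0,"ry":0,"rz":-1},
])

```text
time: 11.48
tool_pos: [0.5284, 0.128, 0.097]
ee_rot: [3.141, -0.005, 0.949]
wrist_force: [-1.8, 0.3, 1.1]
width: 0.0488
```

```bash
python3 st.py
```

```text
11.4833 [0.5284 0.128  0.097 ] yaw 54.35785540376468 F [-1.8354  0.2589  1.0674] T [ 0.0383  0.1793 -0.025 ] w 0.04875955947164343 j6 -0.8178682363616487 0.17242848873138428 [ 3.1413 -0.005 ]
```

>>> jog_arm([
  {"x":0,"y":0,"z":0,"rx":0,"ry":0,"rz":-1},
  {"x":0,"y":0,"z":0,"rx":0,"ry":0,"rz":-1},
])

```text
time: 11.65
tool_pos: [0.5284, 0.1282, 0.097]
ee_rot: [3.141, -0.005, 0.987]
wrist_force: [-1.1, 1.4, 1.2]
width: 0.0488
```

```bash
python3 st.py
```

```text
11.65 [0.5284 0.1282 0.097 ] yaw 56.57460303932742 F [-1.1319  1.436   1.2026] T [ 0.1755  0.1612 -0.0716] w 0.04875073435936009 j6 -0.8565581897536991 0.11586521286517382 [ 3.1413 -0.0053]
```

>>> jog_arm([
  {"x":0,"y":0,"z":0,"rx":0,"ry":0,"rz":-1},
])

```text
time: 11.73
tool_pos: [0.5284, 0.1283, 0.097]
ee_rot: [3.141, -0.005, 1.007]
wrist_force: [0.1, 0.4, 0.5]
width: 0.0489
```

```bash
python3 st.py
```

```text
11.7333 [0.5284 0.1283 0.097 ] yaw 57.67798427419131 F [0.0536 0.4444 0.5419] T [ 0.0961  0.2014 -0.1334] w 0.04894268476061845 j6 -0.8758157385652765 0.06631953176110983 [ 3.1415 -0.0054]
```

>>> jog_arm([
  {"x":0,"y":0,"z":0,"rx":0,"ry":0,"rz":-1},
])

```text
time: 11.82
tool_pos: [0.5283, 0.1284, 0.097]
ee_rot: [-3.142, -0.006, 1.026]
wrist_force: [-1.1, 1.2, 0.5]
width: 0.049
```

```bash
python3 st.py
```

```text
11.8167 [0.5283 0.1284 0.097 ] yaw 58.773197514643115 F [-1.0746  1.155   0.5194] T [ 0.1597  0.1739 -0.1384] w 0.04902733737819345 j6 -0.8949121989503311 0.011852052994072437 [-3.1416 -0.0056]
```

>>> jog_arm([
  {"x":0,"y":0,"z":0,"rx":0,"ry":0,"rz":-1},
  {"x":0,"y":0,"z":0,"rx":0,"ry":0,"rz":0},
])

```text
time: 11.98
tool_pos: [0.5282, 0.1285, 0.097]
ee_rot: [-3.141, -0.006, 1.046]
wrist_force: [-1.2, -0.4, -1.1]
width: 0.0493
```

```bash
python3 st.py
```

```text
11.9833 [0.5282 0.1285 0.097 ] yaw 59.92115058168157 F [-1.1745 -0.3839 -1.0753] T [ 0.1271  0.1941 -0.1865] w 0.04931530140242677 j6 -0.9149809393849353 -0.29604949057102203 [-3.1412 -0.0057]
```

>>> jog_arm([
  {"x":0,"y":0,"z":0,"rx":0,"ry":0,"rz":1},
  {"x":0,"y":0,"z":0,"rx":0,"ry":0,"rz":1},
  {"x":0,"y":0,"z":0,"rx":0,"ry":0,"rz":0},
  {"x":0,"y":0,"z":0,"rx":0,"ry":0,"rz":0},
])

```text
time: 12.32
tool_pos: [0.5285, 0.1282, 0.097]
ee_rot: [3.141, -0.005, 1.008]
wrist_force: [-0.8, 0.8, 0.6]
width: 0.0487
```

```bash
python3 st.py
```

```text
12.3167 [0.5285 0.1282 0.097 ] yaw 57.74181408427117 F [-0.788   0.8301  0.5989] T [ 0.1512  0.1802 -0.0467] w 0.0487418475800625 j6 -0.8770786878869753 -0.02297115745022893 [ 3.1412 -0.0055]
```

>>> jog_arm([
  {"x":0,"y":0,"z":0,"rx":0,"ry":0,"rz":0.8},
  {"x":0,"y":0,"z":0,"rx":0,"ry":0,"rz":0},
])

```text
time: 12.48
tool_pos: [0.5285, 0.1281, 0.097]
ee_rot: [3.141, -0.005, 0.993]
wrist_force: [-0.1, 0.4, 0.6]
width: 0.0489
```

```bash
python3 st.py
```

```text
12.4833 [0.5285 0.1281 0.097 ] yaw 56.871184230333874 F [-0.0619  0.4364  0.5992] T [ 0.0923  0.1225 -0.0448] w 0.048876145413398395 j6 -0.8618848955351752 0.04943630425259471 [ 3.1412 -0.0053]
```

>>> jog_arm([
  {"x":0,"y":0,"z":0,"rx":0,"ry":0,"rz":0},
])

```text
time: 12.57
tool_pos: [0.5285, 0.1281, 0.0971]
ee_rot: [3.141, -0.005, 0.992]
wrist_force: [-0.9, 0.7, 0.1]
width: 0.0489
```

```bash
python3 st.py
```

```text
12.5667 [0.5285 0.1281 0.0971] yaw 56.8654745601065 F [-0.8829  0.7234  0.1232] T [ 0.0627  0.1875 -0.0539] w 0.04890171885396547 j6 -0.8617680194273333 -0.02047881600446999 [ 3.1411 -0.0054]
```

>>> jog_arm([
  {"x":0,"y":0,"z":0,"rx":0,"ry":0,"rz":0.5},
  {"x":0,"y":0,"z":-0.001,"rx":0,"ry":0,"rz":0},
  {"x":0,"y":0,"z":-0.0015,"rx":0,"ry":0,"rz":0},
])

```text
time: 12.82
tool_pos: [0.5282, 0.1282, 0.0983]
ee_rot: [-3.141, -0.005, 0.983]
wrist_force: [-0.3, 1.3, -2.2]
width: 0.0489
```

```bash
python3 st.py
```

```text
12.8167 [0.5282 0.1282 0.0983] yaw 56.315465744513666 F [-0.268   1.2689 -2.2309] T [ 0.1385 -0.1177  0.01  ] w 0.04887865863365074 j6 -0.8521257453909014 -0.029209032654762268 [-3.1411 -0.0049]
```

>>> jog_arm([
  {"x":0,"y":0,"z":-0.0015,"rx":0,"ry":0,"rz":0},
  {"x":0,"y":0,"z":-0.0015,"rx":0,"ry":0,"rz":0},
])

```text
time: 12.98
tool_pos: [0.528, 0.1283, 0.1005]
ee_rot: [-3.14, -0.004, 0.983]
wrist_force: [0.6, 0.7, -2.7]
width: 0.0486
```

```bash
python3 st.py
```

```text
12.9833 [0.528  0.1283 0.1005] yaw 56.31605888513606 F [ 0.6022  0.7248 -2.6776] T [ 0.1527  0.0227 -0.0293] w 0.04857253467866825 j6 -0.8520980421281625 -0.026036567869596183 [-3.14   -0.0045]
```

>>> jog_arm([
  {"x":0,"y":0,"z":-0.0015,"rx":0,"ry":0,"rz":0},
  {"x":0,"y":0,"z":-0.0015,"rx":0,"ry":0,"rz":0},
])

```text
time: 13.15
tool_pos: [0.5278, 0.1284, 0.1034]
ee_rot: [-3.14, -0.004, 0.983]
wrist_force: [0.2, 0.9, -1.7]
width: 0.0489
```

```bash
python3 st.py
```

```text
13.15 [0.5278 0.1284 0.1034] yaw 56.33019405078551 F [ 0.2416  0.878  -1.697 ] T [ 0.1198 -0.0397 -0.0517] w 0.0488682257545379 j6 -0.852196539462068 -0.02300813386682421 [-3.1396 -0.0043]
```

>>> jog_arm([
  {"x":0,"y":0,"z":-0.003,"rx":0,"ry":0,"rz":0},
  {"x":0,"y":0,"z":-0.003,"rx":0,"ry":0,"rz":0},
  {"x":0,"y":0,"z":-0.003,"rx":0,"ry":0,"rz":0},
])

```text
time: 13.4
tool_pos: [0.5279, 0.1281, 0.1133]
ee_rot: [-3.14, -0.004, 0.983]
wrist_force: [0.2, -0.0, -1.7]
width: 0.0487
```

```bash
python3 st.py
```

```text
13.4 [0.5279 0.1281 0.1133] yaw 56.333356967234636 F [ 0.2093 -0.0482 -1.7124] T [-0.0761 -0.0218 -0.0173] w 0.04874573027671574 j6 -0.8522490657943652 0.0020194248645566404 [-3.14   -0.0037]
```

>>> jog_arm([
  {"x":0,"y":0,"z":-0.004,"rx":0,"ry":0,"rz":0},
  {"x":0,"y":0,"z":-0.005,"rx":0,"ry":0,"rz":0},
  {"x":0,"y":0,"z":-0.005,"rx":0,"ry":0,"rz":0},
  {"x":0,"y":0,"z":-0.005,"rx":0,"ry":0,"rz":0},
  {"x":0,"y":0,"z":-0.005,"rx":0,"ry":0,"rz":0},
  {"x":0,"y":0,"z":-0.005,"rx":0,"ry":0,"rz":0},
  {"x":0,"y":0,"z":-0.005,"rx":0,"ry":0,"rz":0},
  {"x":0,"y":0,"z":-0.005,"rx":0,"ry":0,"rz":0},
  {"x":0,"y":0,"z":-0.005,"rx":0,"ry":0,"rz":0},
])

```text
time: 14.15
tool_pos: [0.5283, 0.127, 0.1637]
ee_rot: [3.14, -0.004, 0.983]
wrist_force: [0.1, 0.7, -0.5]
width: 0.049
```

```bash
python3 st.py
python3 - <<'E'
from bench import cams
import cv2,pickle
for n in ["top","scene"]:
    s=cams.snapshot(n); pickle.dump(s,open(n+"7.pkl","wb")); cv2.imwrite(f"pics/{n}7.png",s["img"][:,:,::-1])
E
```

```text
14.15 [0.5283 0.127  0.1637] yaw 56.304062455205504 F [ 0.083   0.7133 -0.5254] T [ 0.0266 -0.0393 -0.0121] w 0.049023348956490756 j6 -0.8523768265699965 8.647490403745905e-05 [ 3.1403 -0.0036]
```

View pics/scene7.png

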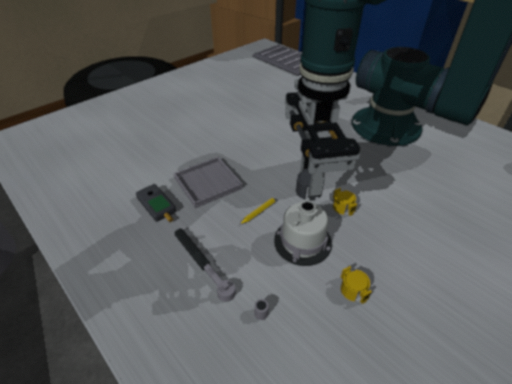

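View pics/top7.png

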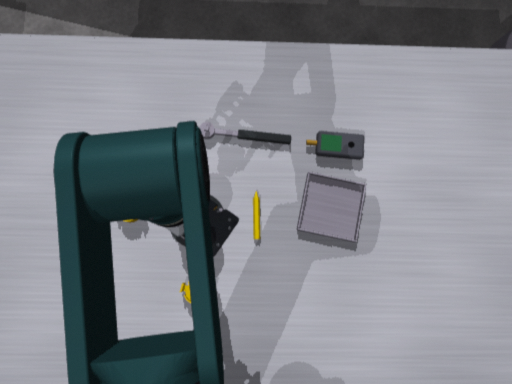

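Run:
```python
from h import *
t=pickle.load(open("top0.pkl","rb")); s=pickle.load(open("scene0.pkl","rb"))
def rect(cx,cy,a,h,z): 
    c,sn=np.cos(a),np.sin(a); return np.array([[cx+c*x-sn*y,cy+sn*x+c*y,z] for x,y in [(h,h),(h,-h),(-h,-h),(-h,h)]])
out=[]
for s_,nm,box in [(t,"t",(285,160,100,90)),(s,"s",(160,145,100,75))]:
    x,y,w,h=box; f=6; im=cv2.resize(s_["img"][y:y+h,x:x+w,::-1],None,fx=f,fy=f,interpolation=cv2.INTER_CUBIC)
    for (hh,z,col) in [(.065,.018,(0,0,255)),(.061,.004,(0,255,0))]:
        p=proj(s_,rect(.558,-.160,np.radians(10.2),hh,z)); p=((p-[x,y]+.5)*f).astype(int)
        cv2.polylines(im,[p.reshape(-1,1,2)],True,col,1)
    cv2.imwrite(f"pics/fit_{nm}.png",im)
```

```text
(no output)
```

View pics/fit_t.png

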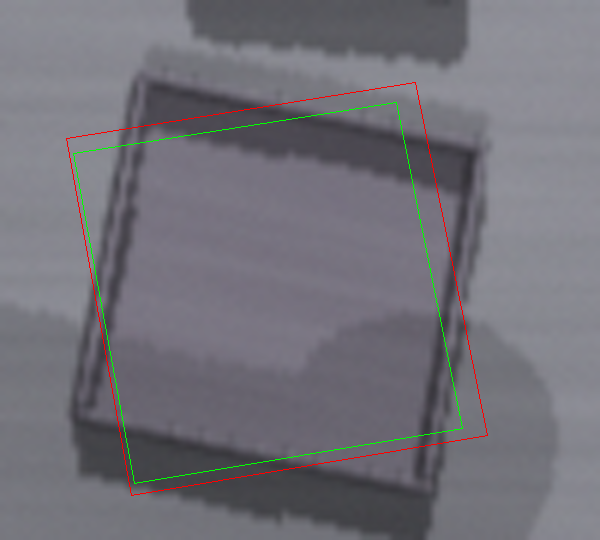

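View pics/fit_s.png

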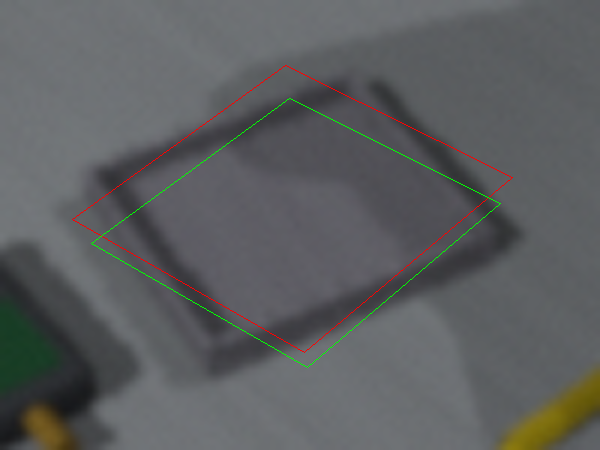

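>>> jog_arm([
  {"x":-0.005,"y":0.004,"z":0,"rx":0,"ry":0,"rz":0},
  {"x":-0.012,"y":0.01,"z":0,"rx":0,"ry":0,"rz":0},
  {"x":-0.018,"y":0.015,"z":0,"rx":0,"ry":0,"rz":0},
  {"x":-0.018,"y":0.015,"z":0,"rx":0,"ry":0,"rz":0},
  {"x":-0.018,"y":0.015,"z":0,"rx":0,"ry":0,"rz":0},
  {"x":-0.018,"y":0.015,"z":0,"rx":0,"ry":0,"rz":0},
  {"x":-0.018,"y":0.015,"z":0,"rx":0,"ry":0,"rz":0},
  {"x":-0.018,"y":0.015,"z":0,"rx":0,"ry":0,"rz":0},
  {"x":-0.018,"y":0.015,"z":0,"rx":0,"ry":0,"rz":0},
  {"x":-0.018,"y":0.015,"z":0,"rx":0,"ry":0,"rz":0},
  {"x":-0.012,"y":0.01,"z":0,"rx":0,"ry":0,"rz":0},
  {"x":-0.006,"y":0.005,"z":0,"rx":0,"ry":0,"rz":0},
])

```text
time: 15.25
tool_pos: [0.5515, -0.117, 0.1586]
ee_rot: [-3.137, 0.0, 0.988]
wrist_force: [0.7, 0.2, -0.9]
width: 0.0488
```

```bash
python3 st.py
```

```text
15.25 [ 0.5515 -0.117   0.1586] yaw 56.59254687160431 F [ 0.6815  0.2173 -0.9325] T [-0.013   0.0126 -0.0171] w 0.04878493890789036 j6 -1.2979754480517152 0.04311698488891125 [-3.1371  0.    ]
```

>>> jog_arm([
  {"x":-0.009,"y":0.008,"z":0.003,"rx":0,"ry":0,"rz":0},
  {"x":-0.009,"y":0.008,"z":0.006,"rx":0,"ry":0,"rz":0},
  {"x":-0.009,"y":0.008,"z":0.01,"rx":-0.1,"ry":0,"rz":0},
  {"x":-0.003,"y":0.003,"z":0.01,"rx":-0.1,"ry":0,"rz":0},
  {"x":0,"y":0,"z":0.01,"rx":0,"ry":0,"rz":0},
  {"x":0,"y":0,"z":0.01,"rx":0,"ry":0,"rz":0},
  {"x":0,"y":0,"z":0.01,"rx":0,"ry":0,"rz":0},
  {"x":0,"y":0,"z":0.006,"rx":0,"ry":0,"rz":0},
  {"x":0,"y":0,"z":0.002,"rx":0,"ry":0,"rz":0},
  {"x":0,"y":0,"z":0,"rx":0,"ry":0,"rz":0},
])

```text
time: 16.08
tool_pos: [0.5552, -0.1582, 0.0798]
ee_rot: [-3.132, 0.001, 0.989]
wrist_force: [0.1, 0.1, -0.6]
width: 0.049
```

```bash
python3 st.py
python3 - <<'E'
from bench import cams
import cv2,pickle
for n in ["wrist","scene"]:
    s=cams.snapshot(n); pickle.dump(s,open(n+"8.pkl","wb")); im=s["img"][:,:,::-1]
    if n=="scene": im=cv2.resize(im[90:240,120:320],None,fx=4,fy=4,interpolation=cv2.INTER_CUBIC)
    cv2.imwrite(f"pics/{n}8.png",im)
E
```

```text
16.0833 [ 0.5552 -0.1582  0.0798] yaw 56.670941954520494 F [ 0.1302  0.0826 -0.611 ] T [0.0065 0.0091 0.0047] w 0.0490348453316583 j6 -1.365983209891503 -8.666701660331455e-05 [-3.132   0.0005]
```

View pics/scene8.png

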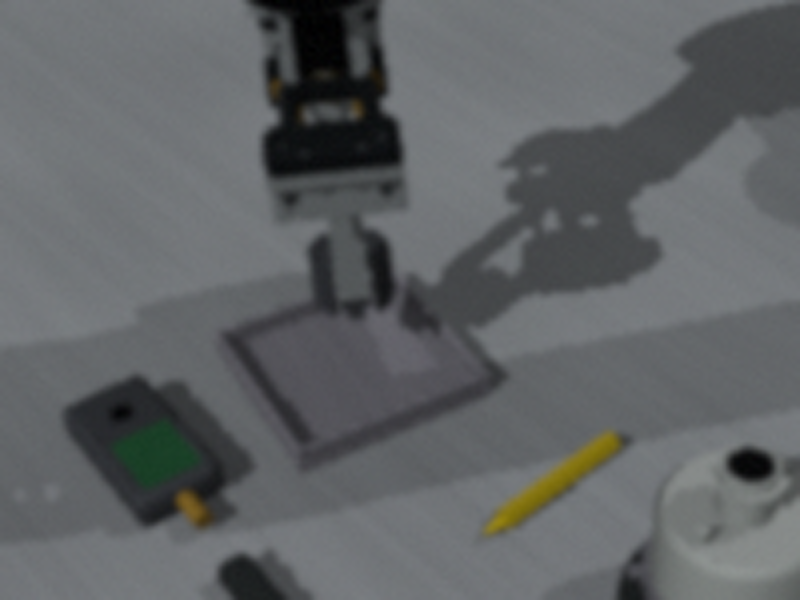

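View pics/wrist8.png

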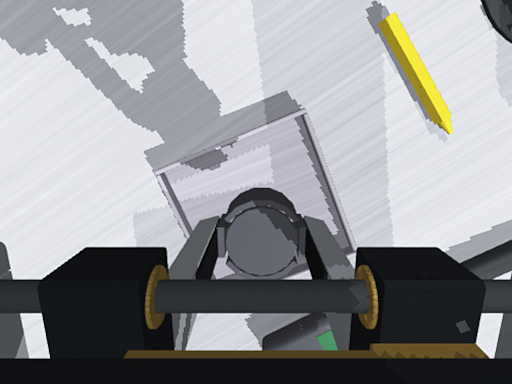

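Run:
```python
from h import *
w=pickle.load(open("wrist8.pkl","rb"))
a=atz(w,153,172,.018);b=atz(w,305,110,.018);print(a,b,np.linalg.norm(a-b))
c=atz(w,355,248,.018);print(c,np.linalg.norm(c-b))
d=(b-a); n=d/np.linalg.norm(d); p=np.array([n[1],-n[0],0]); 
for q in (p,-p): print((a+b)/2+q*.065)
```

```text
[ 0.48553332 -0.21504942  0.018     ] [ 0.51122464 -0.08964258  0.018     ] 0.1280114095614162
[ 0.62966587 -0.11313804  0.018     ] 0.12074916912742001
[ 0.56205647 -0.16539121  0.018     ]
[ 0.43470149 -0.13930079  0.018     ]
```

>>> jog_arm([
  {"x":-0.001,"y":0.003,"z":0.008,"rx":-0.4,"ry":0,"rz":0},
  {"x":0,"y":0.002,"z":0.01,"rx":-0.1,"ry":0,"rz":0},
  {"x":0,"y":0,"z":0.01,"rx":0,"ry":0,"rz":0},
  {"x":0,"y":0,"z":0.008,"rx":0,"ry":0,"rz":0},
  {"x":0,"y":0,"z":0.004,"rx":0,"ry":0,"rz":0},
  {"x":0,"y":0,"z":0,"rx":0,"ry":0,"rz":0},
  {"x":0,"y":0,"z":0,"rx":0,"ry":0,"rz":0},
])

```text
time: 16.77
tool_pos: [0.5612, -0.1627, 0.0385]
ee_rot: [3.136, -0.001, 0.99]
wrist_force: [-0.0, -1.1, -0.7]
width: 0.0488
```

```bash
python3 st.py
```

```text
16.7667 [ 0.5612 -0.1627  0.0385] yaw 56.697865923439096 F [-0.0042 -1.1298 -0.6574] T [-0.0566  0.0257  0.0254] w 0.048843029719759054 j6 -1.3683153447546312 -0.00011618716143857455 [ 3.1359 -0.0006]
```

>>> jog_arm([
  {"x":0,"y":0,"z":0.004,"rx":0.2,"ry":0,"rz":0},
  {"x":0,"y":0,"z":0.004,"rx":0,"ry":0,"rz":0},
  {"x":0,"y":0,"z":0.003,"rx":0,"ry":0,"rz":0},
  {"x":0,"y":0,"z":0.001,"rx":0,"ry":0,"rz":0},
  {"x":0,"y":0,"z":0,"rx":0,"ry":0,"rz":0},
])

```text
time: 17.18
tool_pos: [0.5618, -0.163, 0.026]
ee_rot: [3.138, -0.001, 0.989]
wrist_force: [0.6, 0.2, -1.8]
width: 0.0487
```

```bash
python3 st.py
```

```text
17.1833 [ 0.5618 -0.163   0.026 ] yaw 56.6915151032639 F [ 0.6162  0.181  -1.8278] T [-0.0018  0.0592  0.0319] w 0.048719744026249096 j6 -1.3689780648705452 -4.843253350372834e-05 [ 3.1384 -0.0009]
```

>>> jog_arm([
  {"x":0,"y":0,"z":0.0015,"rx":0.1,"ry":0,"rz":0},
  {"x":0,"y":0,"z":0.0015,"rx":0,"ry":0,"rz":0},
  {"x":0,"y":0,"z":0.001,"rx":0,"ry":0,"rz":0},
])

```text
time: 17.43
tool_pos: [0.5623, -0.1632, 0.0224]
ee_rot: [3.139, -0.001, 0.989]
wrist_force: [-0.4, 0.3, -0.6]
width: 0.0491
```

```bash
python3 st.py
```

```text
17.4333 [ 0.5623 -0.1632  0.0224] yaw 56.6918814185068 F [-0.3699  0.3245 -0.6413] T [-0.0154  0.0063  0.0054] w 0.04906535393394825 j6 -1.3692770915617223 -0.00010040146889878088 [ 3.1388 -0.0012]
```

>>> jog_arm([
  {"x":0,"y":0,"z":0.001,"rx":0,"ry":0,"rz":0},
  {"x":0,"y":0,"z":0.001,"rx":0,"ry":0,"rz":0},
])

```text
time: 17.6
tool_pos: [0.5625, -0.1632, 0.0204]
ee_rot: [3.138, -0.001, 0.99]
wrist_force: [0.0, 0.2, -1.8]
width: 0.0486
```

```bash
python3 st.py
```

```text
17.6 [ 0.5625 -0.1632  0.0204] yaw 56.696019504531165 F [ 0.0436  0.1603 -1.7532] T [-0.0511  0.0203 -0.0476] w 0.0485836917475529 j6 -1.369311854881489 -9.877348645659367e-06 [ 3.1384 -0.0013]
```

>>> jog_arm([
  {"x":0,"y":0,"z":0.0008,"rx":0,"ry":0,"rz":0},
  {"x":0,"y":0,"z":0.0005,"rx":0,"ry":0,"rz":0},
])

```text
time: 17.77
tool_pos: [0.5625, -0.1633, 0.0191]
ee_rot: [3.138, -0.001, 0.99]
wrist_force: [-0.8, 0.2, 1.8]
width: 0.0486
```

```bash
python3 st.py
```

```text
17.7667 [ 0.5625 -0.1633  0.0191] yaw 56.694930171250476 F [-0.8241  0.1827  1.7634] T [0.0715 0.1457 0.0174] w 0.048625858598527874 j6 -1.3692828801405605 0.004658402467612177 [ 3.1382 -0.0013]
```

>>> jog_arm([
  {"x":0,"y":0,"z":0.0004,"rx":0,"ry":0,"rz":0},
  {"x":0,"y":0,"z":0,"rx":0,"ry":0,"rz":0},
])

```text
time: 17.93
tool_pos: [0.5626, -0.1633, 0.0193]
ee_rot: [3.138, -0.001, 0.989]
wrist_force: [-0.3, -0.4, -1.6]
width: 0.0487
```

```bash
python3 st.py
```

```text
17.9333 [ 0.5626 -0.1633  0.0193] yaw 56.693364186831765 F [-0.2558 -0.4421 -1.6491] T [-0.0637  0.0121 -0.0135] w 0.04873016865133021 j6 -1.369302773808231 -0.0008010113924683537 [ 3.138  -0.0014]
```

>>> jog_arm([
  {"x":0,"y":0,"z":0.0006,"rx":0,"ry":0,"rz":0},
  {"x":0,"y":0,"z":0.0006,"rx":0,"ry":0,"rz":0},
])

```text
time: 18.1
tool_pos: [0.5629, -0.1634, 0.019]
ee_rot: [3.137, -0.001, 0.99]
wrist_force: [-1.9, -0.7, 4.0]
width: 0.0488
```

```bash
python3 st.py
```

```text
18.1 [ 0.5629 -0.1634  0.019 ] yaw 56.69682038033857 F [-1.9281 -0.6733  4.0221] T [0.1859 0.4432 0.0204] w 0.04881124940393059 j6 -1.3693063640565755 0.010641874687280506 [ 3.1373 -0.0014]
```

The cap is on the tray floor, since Fz stepped to +4 N with z held at 0.019. I'll let go, opening only part way.

>>> jog_arm([
  {"x":0,"y":0,"z":0,"rx":0,"ry":0,"rz":0},
  {"x":0,"y":0,"z":0,"rx":0,"ry":0,"rz":0},
  {"x":0,"y":0,"z":0,"rx":0,"ry":0,"rz":0},
  {"x":0,"y":0,"z":0,"rx":0,"ry":0,"rz":0},
  {"x":0,"y":0,"z":0,"rx":0,"ry":0,"rz":0},
  {"x":0,"y":0,"z":0,"rx":0,"ry":0,"rz":0},
], claw=0.8)

```text
time: 18.6
tool_pos: [0.5633, -0.1636, 0.0185]
ee_rot: [3.136, -0.002, 0.99]
wrist_force: [-0.1, -0.2, -0.6]
width: 0.0754
```

```bash
python3 st.py
python3 - <<'E'
from bench import cams
import cv2,pickle
s=cams.snapshot("wrist"); cv2.imwrite("pics/w9.png",cv2.resize(s["img"][130:280,150:370,::-1],None,fx=3,fy=3,interpolation=cv2.INTER_CUBIC))
E
```

```text
18.6 [ 0.5633 -0.1636  0.0185] yaw 56.69445394954203 F [-0.0855 -0.219  -0.5522] T [-0.049  -0.0127  0.0095] w 0.0753734872259266 j6 -1.3692868379802698 5.104507323494545e-06 [ 3.136  -0.0017]
```

View pics/w9.png

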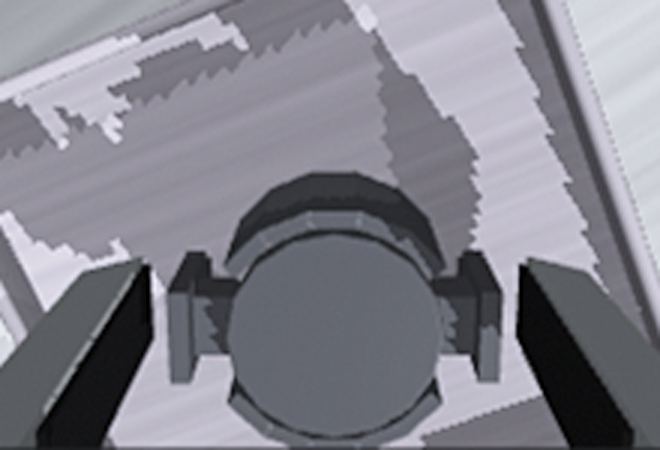

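The tabs have sprung out, at crop (182,320) and (487,320), and both fingers are free of them with clear gaps. I'll go straight up.

>>> jog_arm([
  {"x":0,"y":0,"z":-0.003,"rx":0,"ry":0,"rz":0},
  {"x":0,"y":0,"z":-0.006,"rx":0,"ry":0,"rz":0},
  {"x":0,"y":0,"z":-0.01,"rx":0,"ry":0,"rz":0},
  {"x":0,"y":0,"z":-0.015,"rx":0,"ry":0,"rz":0},
  {"x":0,"y":0,"z":-0.02,"rx":0,"ry":0,"rz":0},
  {"x":0,"y":0,"z":-0.02,"rx":0,"ry":0,"rz":0},
  {"x":0,"y":0,"z":-0.02,"rx":0,"ry":0,"rz":0},
  {"x":0,"y":0,"z":-0.02,"rx":0,"ry":0,"rz":0},
  {"x":0,"y":0,"z":-0.01,"rx":0,"ry":0,"rz":0},
  {"x":0,"y":0,"z":0,"rx":0,"ry":0,"rz":0},
  {"x":0,"y":0,"z":0,"rx":0,"ry":0,"rz":0},
])

```text
time: 19.57
tool_pos: [0.563, -0.1635, 0.1553]
ee_rot: [3.131, -0.003, 0.99]
wrist_force: [0.0, -0.4, -0.7]
width: 0.075
```

```bash
python3 st.py
python3 - <<'E'
from bench import cams
from h import *
for n in ["wrist","scene","top"]:
    s=cams.snapshot(n); pickle.dump(s,open(n+"10.pkl","wb")); im=s["img"][:,:,::-1]
    if n=="scene": im=cv2.resize(im[140:340,120:390],None,fx=2.9,fy=2.9,interpolation=cv2.INTER_CUBIC)
    cv2.imwrite(f"pics/{n}10.png",im)
    if n!="wrist":
        o=pickle.load(open(n+"0.pkl","rb"))
        for t in ["gauge","ratchet","socket","crayon"]:
            print(n,t,[np.round(d["bbox"]).astype(int).tolist() for d in cams.look_for(t,s)][:1])
E
```

```text
19.5667 [ 0.563  -0.1635  0.1553] yaw 56.69717650968707 F [ 0.0166 -0.445  -0.689 ] T [-0.007   0.0773  0.0214] w 0.07496334844673833 j6 -1.3692531932287362 2.6919764763988496e-05 [ 3.1314 -0.0027]
scene gauge [[138, 184, 36, 37]]
scene ratchet [[174, 228, 57, 73]]
scene socket [[254, 300, 14, 21]]
scene crayon [[245, 201, 27, 23]]
top gauge [[305, 129, 61, 25]]
top ratchet [[200, 121, 93, 22]]
top socket []
top crayon [[252, 188, 9, 52]]
```

View pics/wrist10.png

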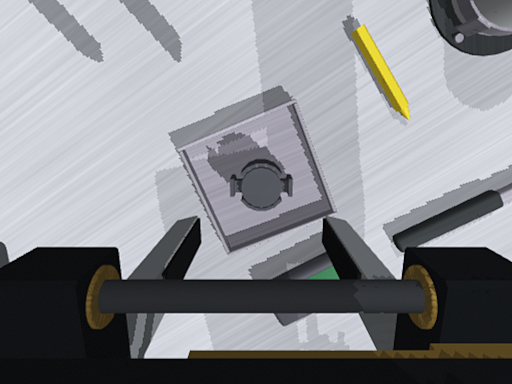

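View pics/scene10.png

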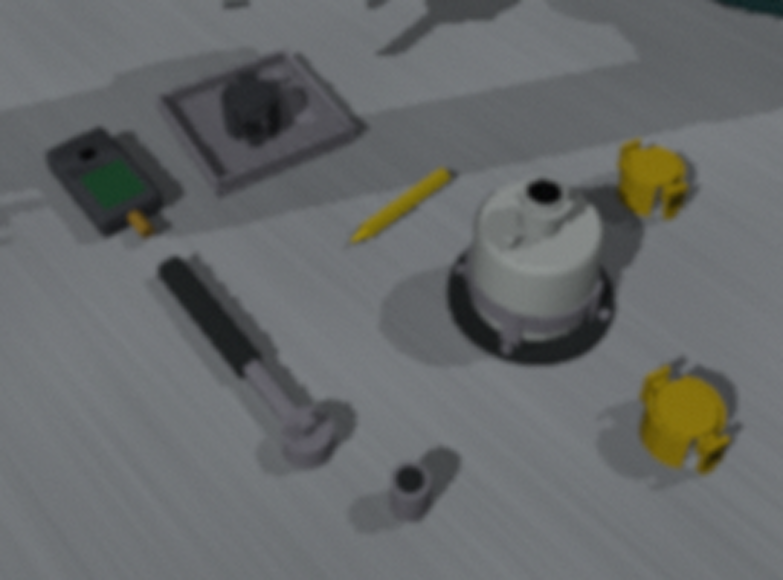

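The wrist picture shows the cap upright near the middle of the tray at (261,186), with its tabs out at (234,186) and (290,185). The scene crop shows the gauge, ratchet, socket and crayon where they were at the start. I'm handing in.

```bash
python3 -c "
from bench import ticket
print(ticket.close_job())"
```

```text
the job is handed in; nothing more can be done
None
```

The grey cap is off the tub and standing right way up near the middle of the steel tray, and the job is handed in at about 20 s of the 72 s allowed. Closing the job reports no verdict.

- **Opening:** I squeezed both tabs (finger width about 49 mm) and turned the cap counter-clockwise. The end stop first showed at about 77° and I stopped at about 81°, with 0.19 N m at the wrist. I eased back about 3.6°, until the torque was down to noise level. The lift then came freely, with no more than about 3 N at the wrist.
- **Placing:** I lowered the cap until it touched the tray floor at about 4 N, then let go and moved straight up.
- **Last checks:** The wrist camera shows the cap upright in the tray with both tabs sprung out and the gripper clear above it.
- **Other objects:** The gauge, ratchet, socket and crayon match their starting positions in the scene picture. The detector missed the socket in the last top picture.
- **Disagreements:** My first tray estimates from the two fixed cameras differed by about 12 mm. A reprojection check and a wrist view settled it at about (0.560, -0.163); I set the cap down with the gripper at (0.563, -0.164).

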